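# Set the dust extractor's dial to five

## Robot

A 7-joint arm with a two-finger parallel gripper is mounted at the origin on a cart in front of the work surface, level with it; the furniture and walls round the work are solid. World frame = base frame: x ahead of the robot, y to its left, z up, the work surface at z = 0. Lengths are in m, angles in rad, forces in N, time in s.
With the tool pointing down it reaches from about 0.425 to 0.925 m from the base axis. Payload 6.8 kg.
Tool frame: the origin (TCP) lies at the very end of the fingers, on their centre line; the grasp point (between the pads) lies 19 mm behind it (bot.grip_depth is the distance from the TCP to the grasp point, in m); z points along the fingers, y is the direction in which the jaws open and shut (so a half turn about z gives the same grasp; the last joint's range is limited). The gripper opens to 85 mm and grips with 20 to 120 N. Pads are 22 mm wide; open, the fingers measure 114 mm over their backs; the gripper's body (76 mm by 85 mm) begins 54 mm behind the grasp point. The pads swing forward as they close: fully open they stand 13 mm farther back than shut.
Start: joints at [1.184, 0.477, 0.022, 1.555, -0.011, 1.109, -0.083], TCP at [0.186, -0.649, 0.231] pointing down, gripper open.
Joint ranges: [-2.96, 2.96], [-0.34, 2.1], [-1.41, 1.46], [0.24, 2.44], [-1.37, 4.51], [0.17, 1.92], [-2.96, 2.96]. Speed limits (rad/s): [2.39, 2.39, 3.14, 3.14, 3.14, 3.14, 3.14].

## Interface

Orientations are given as a unit quaternion [w, x, y, z].
In Python, from station import bot gives the robot as it stands.
- The arm moves only by the tool step_arm, never from a script. Its argument "increments" is a list of rows, each a list of 7 numbers: the shift along the world's x, y, z in m, then the turn, a rotation vector about the world's x, y, z in degrees, then the gripper command: -1 is fully open, 1 is shut, values between are in proportion. In form: [[dx, dy, dz, rx, ry, rz, fingers], ...]. A call has 1 to 10 rows; each row is the pose to reach, as a shift and turn from the pose commanded when the call began; what a row does not reach only later rows make up. A row lasts 1/12 s, in which the tool goes at most 41.7 mm and 7.16 degrees, less where a joint would pass 70% of its speed; a pose out of reach is approached as far as the arm can. A call with a gripper value outside its range is refused whole. The fingers move at their own pace and stop on an object; "force" is the grip in N (left out, the last holds). Time passes only in rows, so rows that repeat a pose let the fingers close. It gives the time, the measured TCP pose, the force and the opening at its end, in the units of the state.
- bot.get_obs(): the state, without advancing time (a new reading comes with each control period).
- bot.read_camera(name): name is "scene" or "top" or "wrist"; returns a dict with "color" (420x560x3 uint8, red, green, blue), "intrinsics" (3x3 intrinsics, pixels), "extrinsics" (4x4, takes a point from camera to world coordinates). Camera axes: x right, y up, looking along -z (the intrinsics and any distortion apply to the point x, -y, -z); pixel columns grow to the right and rows downward; lengths in m; the calibration is good to about 2 mm. A picture is of the moment at which its call begins. There is no depth.
- bot.hand_in(): hands the job in, once; it reports no verdict.
Trained networks look in the newest picture that a camera, given by its name, has taken for a name from the list of things; names that differ only in an ending like _2 or _b are one class to them, and where a whole thing is asked for, a point or a joint stands for the part that bears it (a point fixed in the world has none). Each returns a list of dicts, best first, with "conf" (0 to 1); they miss things now and then, are a little off and sometimes report something else, mostly with a low value. They report only what shows in the picture. A call takes as long as a camera call.
- bot.recognise(thing, camera): "location" ([column, row] as shares, 0 to 1, of the picture: columns of its width, rows of its height, amid what is visible of it).
- bot.place_of(thing, camera): "location" ([column, row] as shares, 0 to 1, of the picture: columns of its width, rows of its height: a listed point, or the origin of a listed thing).
The state is a dict: "t": time; "q": joint angles; "joint_vel": joint speeds; "joint_torque": joint torques, N m; "eef_pos": TCP position; "tool_rot": TCP orientation; "contact_force": force on the tool from outside, world axes, zero at the start; "torque": the same for the moment, N m; "gripper_width": opening from 0.0 (shut) to 1.0 (fully open).
Only numpy, scipy, OpenCV 4.12 (cv2) and the standard library are available. Lean on these libraries where they do the work, as an engineer would, in place of code of your own. Each camera call takes 0.05 s, during which the arm holds its last target.

## Task

Set the dust extractor's push-to-turn dial to five, that is the fifth click clockwise from its off mark, and once the dial has come back up locked there press the start button fully down and let it go. Push the dial in only about half-way to turn it - never down onto its bottom stop - do not press start at any other setting, and leave the tin, pencil, chisel, jar and sanding block where they are.

Things in the scene. Friction and masses are not known exactly. Their poses are not given: they have to be found in the camera images.
- extractor: Control console of the dust extractor, fixed to the bench: a grey metal case 200 (x) x 280 (y) x 80 mm high, origin at the centre of its underside, x away from the robot, y to the left, z up. Dial axis at x -10, y +55 mm; start button at x -45, y -95 mm.
- scale_off (a point): Off mark of the dial's scale: a raised black bar on the console's top, 60 mm from the dial's axis, 105 degrees anticlockwise (from above) from the console's x axis. From it seven small round black studs, one to seven, follow clockwise every 30 degrees.
- dial_face (a point): Centre of the dial's flat black disc, on its upper face and turning axis, 100 mm over the bench with the dial up; moves with it. x along the pointer ridge, z up. Disc radius 50 mm, 8 mm thick, with a hub of radius 12 mm, 19 mm high. The face beside ridge and hub is flat and free: a closed fingertip can press there and carry the dial round by friction or by the ridge.
- dial_pointer (a point): Outer end of the top of the pointer ridge, 42 mm from the axis, 24 mm above the disc's face; shows where the dial points. The ridge stands on the disc, 12 mm wide, 24 mm high, from 8 mm behind the axis to 42 mm in front of it; it can be pushed sideways or pinched.
- dial (a joint): Turn of the dial in rad, clockwise from above: 0 at off, 0.524 (30 degrees) a click, stops just past 0 and just past 3.665 (seven). Five is 2.618. It starts at off, one, two or three. A spring plunger pulls it into the nearest click; leaving a click takes about 0.12 N m (3.5 N at 35 mm from the axis).
- dial_press (a joint): How far the dial is pushed in, in m: 0 up, rigid stop at 0.010. Its spring pushes back (damped), 2 N at 0 and 1.5 N more per mm. Up, it is locked at its click with 2 degrees of play; from 4.5 mm in (9 N) it turns. 6.5 mm (12 N) is right; never over 9 mm (15.5 N). Let go, it is drawn into the nearest click, springs up and locks.
- start_top (a point): Centre of the top of the start button, a black round button of 32 mm diameter in a steel collar; z up.
- start (a joint): Travel of the start button in m: 0 up, 0.006 fully down (about 5 N); it counts as pressed beyond 0.004. Springs back.
- bench_lamp: Bench lamp, fixed, an obstacle at the left front of the bench. Origin on the bench below the middle of the lamp; its round foot (160 mm) and the post on it stand about 0.13 m nearer the robot and 0.06 m further left, and its arms, up to 0.49 m high, reach from there away from the robot and to the right. Go round it.
- wax_tin_mid (a point): Centre of a round wax tin, 78 mm in diameter, 34 mm high, on the console; leave it.
- carpenter_pencil_mid (a point): Centre of a flat pencil, 15 x 186 x 9 mm, on the back of the console; leave it.
- chisel_1_mid (a point): Middle of a chisel, 29 x 276 x 33 mm, on the bench behind the console; leave it.
- screw_jar_mid (a point): Centre of a screw jar, 69 mm in diameter, 84 mm high, on the bench left of the console; leave it.
- sanding_block_mid (a point): Centre of a sanding block, 70 x 110 x 31 mm, on the bench right of the console; leave it.

How it is judged:
On the way, in this order (a step that is already met when the one before it is completed fails the run):
1. the dial is at five and has come back up (value of joint dial between 2.488 and 2.748 rad and value of joint dial_press below 0.0015 m), for 0.3 s.
2. the start button is pressed down (value of joint start above 0.004 m), for 0.05 s.
At the end, for the whole second after the job is handed in: The dial rests at five (2.618 rad, within 0.13) and is up (within 1.5 mm), and the start button, having been pressed after that, is up again (within 1.5 mm) (all of step 1 and value of joint start below 0.0015 m and not (velocity of joint dial above 0.1 rad/s) and not (velocity of joint dial below -0.1 rad/s)); the robot touches nothing.
It fails at once if the start button is pressed while the dial is not locked at five (value of joint start above 0.003 m and not (value of joint dial between 2.488 and 2.748 rad and value of joint dial_press below 0.0015 m)).
It fails at once if the dial is pushed in more than 9 mm, onto its bottom stop (value of joint dial_press above 0.009 m).
It fails at once if the tin, pencil, chisel, jar or sanding block is moved by more than 25 mm (distance of any of wax_tin_mid, carpenter_pencil_mid, chisel_1_mid, screw_jar_mid, sanding_block_mid from where it was at the start of the episode above 0.025 m).
It also fails if it takes over 53 s, if anything falls off the work surface, if the arm or the gripper's body presses on something with over 40 N, if the wrist force passes 120 N, or if a joint passes its speed limit or range.

## Working session

There is one attempt and no reset: what is moved stays moved. The work goes in short steps, Python scripts to look and compute and a tool call to move; the robot and the scene stay as the last step left them, time stands still between calls to the robot, and variables do not carry over. Pictures are saved under pics/ and viewed, and the job is handed in when it is done.

Besides the shell and the picture viewer there is one more tool, called as name([rows], argument=value, ...), one row to a line, values as JSON. step_arm: Moves the arm, as the interface text tells. Its arguments: {"type":"object","properties":{"increments":{"type":"array","items":{"type":"array","items":{"type":"number"}}},"force":{"type":"number"}},"required":["increments"]}

```bash
ls; mkdir -p pics; python3 - <<'E'
from station import bot
import cv2
o=bot.get_obs()
print({k:(v if not hasattr(v,'round') else v) for k,v in o.items()})
for c in ["scene","top","wrist"]:
    r=bot.read_camera(c); cv2.imwrite(f"pics/{c}0.png",r["color"][:,:,::-1])
    print(c,r["intrinsics"],r["extrinsics"])
    for n in ["dial_face","dial_pointer","scale_off","start_top","extractor","wax_tin_mid","bench_lamp"]:
        print(n,[(round(d["conf"],2),[round(x,4) for x in d["location"]]) for d in bot.place_of(n,c)[:2]])
E
```

```text
pics
{'t': 0.0, 'q': array([ 1.18391557,  0.47783454,  0.02234628,  1.55646685, -0.01150737,
        1.10927791, -0.08310618]), 'joint_vel': array([-0.00164936,  0.00038712, -0.00058133,  0.00067127,  0.00055818,
        0.00101719, -0.00230381]), 'joint_torque': array([-3.41715540e-04, -5.96451902e+01,  1.60803560e+00, -2.81198859e+01,
        1.25677296e-02,  9.32341442e-03, -2.07666908e-06]), 'eef_pos': array([ 0.18556832, -0.64837124,  0.23029624]), 'tool_rot': array([-9.08279026e-04,  9.90300026e-01,  1.38942417e-01, -1.96046523e-04]), 'contact_force': array([-0.36437441,  0.78140867,  0.79857298]), 'torque': array([-0.00262146, -0.05860487, -0.06660465]), 'gripper_width': 1.0003628351367118}
scene [[490.36106963   0.         274.13153528]
 [  0.         490.36106963 214.7279062 ]
 [  0.           0.           1.        ]] [[-0.73267023  0.45429187 -0.50676744  0.03631656]
 [-0.68031055 -0.50996189  0.52641849  0.63331129]
 [-0.01928444  0.73045039  0.68269345  0.83080919]
 [ 0.          0.          0.          1.        ]]
dial_face [(0.89, [0.5618, 0.5162]), (0.63, [0.5909, 0.
[... 631 characters left out ...]
91, 0.5638])]
scale_off [(0.62, [0.4939, 0.589])]
start_top [(0.61, [0.4911, 0.5948]), (0.54, [0.652, 0.6062])]
extractor [(0.84, [0.5673, 0.5664])]
wax_tin_mid [(0.63, [0.6364, 0.5098])]
bench_lamp []
wrist [[309.60183143   0.         279.52589558]
 [  0.         309.60183143 207.9092356 ]
 [  0.           0.           1.        ]] [[ 2.74553128e-01  9.28959992e-01  2.48302060e-01  2.48943313e-01]
 [-9.61571847e-01  2.65133426e-01  7.13011130e-02 -6.30906513e-01]
 [ 4.02705451e-04 -2.58336214e-01  9.66054987e-01  3.73222526e-01]
 [ 0.00000000e+00  0.00000000e+00  0.00000000e+00  1.00000000e+00]]
dial_face []
dial_pointer []
scale_off []
start_top []
extractor []
wax_tin_mid []
bench_lamp []
```

View pics/scene0.png

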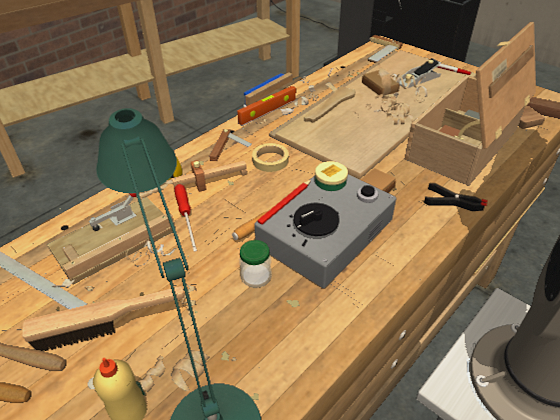

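View pics/top0.png

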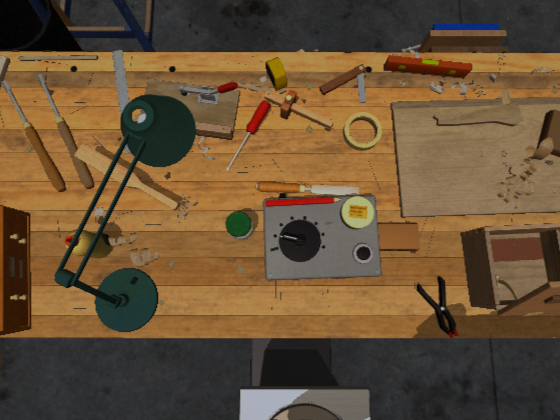

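```bash
cat > h.py <<'E'
from station import bot
import numpy as np, cv2
def cam(n):
    r=bot.read_camera(n); return r
def P(r):
    K=np.array(r["intrinsics"]);E=np.array(r["extrinsics"])
    W=np.linalg.inv(E); 
    return K@np.diag([1,-1,-1])@W[:3]
def proj(r,X):
    v=P(r)@np.append(X,1); return v[:2]/v[2]
def tri(rs,px):
    X=cv2.triangulatePoints(P(rs[0]),P(rs[1]),np.array(px[0],float).reshape(2,1),np.array(px[1],float).reshape(2,1)); return (X[:3]/X[3]).ravel()
def plane(r,px,z):
    K=np.array(r["intrinsics"]);E=np.array(r["extrinsics"])
    d=E[:3,:3]@(np.diag([1,-1,-1])@np.linalg.inv(K)@np.array([px[0],px[1],1.])); c=E[:3,3]
    return c+d*(z-c[2])/d[2]
E
python3 - <<'E'
from h import *
rs=[cam("scene"),cam("top")]
for n,z,w in [("dial_face",.1,0),("dial_pointer",.124,0),("scale_off",.083,0),("start_top",.09,1),("extractor",0,0),("wax_tin_mid",.097,0)]:
    px=[]
    for i,c in enumerate(["scene","top"]):
        d=bot.place_of(n,c); d=d[w if (w and i) else 0] if len(d)>(w if i else 0) else d[0]
        px.append(np.array(d["location"])*[560,420])
    print(n,tri(rs,px).round(4),[plane(r,p,z).round(4) for r,p in zip(rs,px)])
for c,r in zip(["scene","top"],rs):
    im=r["color"][:,:,::-1]
    if c=="scene": cr=im[130:330,210:410]
    else: cr=im[170:320,230:430]
    cv2.imwrite(f"pics/{c}1.png",cv2.resize(cr,None,fx=4 if c=="top" else 3,fy=4 if c=="top" else 3,interpolation=cv2.INTER_CUBIC))
E
```

```text
dial_face [0.5095 0.0119 0.0919] [array([0.5021, 0.0173, 0.1   ]), array([0.5122, 0.0149, 0.1   ])]
dial_pointer [0.5183 0.0559 0.1205] [array([0.5131, 0.0571, 0.124 ]), array([0.5222, 0.0589, 0.124 ])]
scale_off [0.4868 0.073  0.0819] [array([0.4875, 0.0747, 0.083 ]), array([0.4847, 0.0716, 0.083 ])]
start_top [ 0.4765 -0.1358  0.1122] [array([ 0.4882, -0.1609,  0.09  ]), array([ 0.4812, -0.139 ,  0.09  ])]
extractor [ 0.5192 -0.0388  0.0039] [array([ 0.5232, -0.0409, -0.    ]), array([ 0.5169, -0.0411,  0.    ])]
wax_tin_mid [ 0.5686 -0.1198  0.1093] [array([ 0.5801, -0.1311,  0.097 ]), array([ 0.567 , -0.1249,  0.097 ])]
```

View pics/scene1.png

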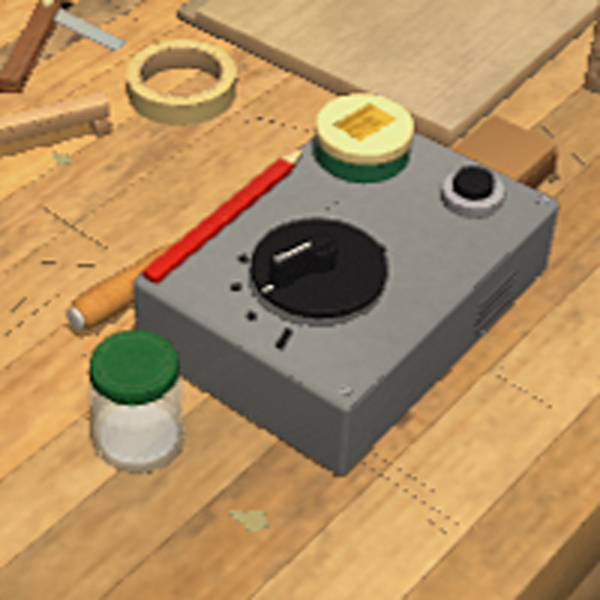

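View pics/top1.png

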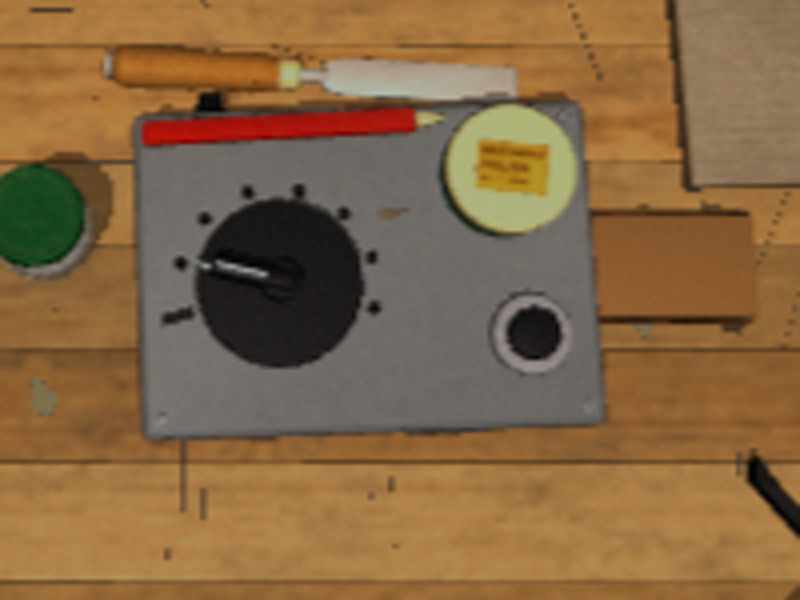

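The dial points at stud one (pointer end at top-crop (200,265), with the bar at (178,316)). Five is at (344,213), so it needs +120° clockwise. The start button is at (533,332). Next I'll move over the dial.

step_arm([
  [0.015, 0.03, 0.01, 0, 0, 6, -1],
  [0.03, 0.065, 0.02, 0, 0, 12, -1],
  [0.045, 0.1, 0.03, 0, 0, 18, -1],
  [0.06, 0.135, 0.04, 0, 0, 24, -1],
  [0.075, 0.17, 0.05, 0, 0, 30, -1],
  [0.09, 0.205, 0.06, 0, 0, 36, -1],
  [0.11, 0.24, 0.06, 0, 0, 42, -1],
  [0.13, 0.275, 0.06, 0, 0, 48, -1],
  [0.15, 0.31, 0.06, 0, 0, 54, -1],
  [0.17, 0.345, 0.06, 0, 0, 61, -1],
])

```text
t: 2.73
eef_pos: [0.3563, -0.3022, 0.2917]
tool_rot: [0.001, 0.781, 0.624, -0.0]
contact_force: [-0.2, -1.7, 0.5]
gripper_width: 1.005
```

step_arm([
  [0.015, 0.035, 0, 0, 0, 0, -0.3],
  [0.03, 0.07, 0, 0, 0, 0, -0.3],
  [0.05, 0.105, 0, 0, 0, 0, -0.3],
  [0.07, 0.14, 0, 0, 0, 0, -0.3],
  [0.09, 0.175, 0, 0, 0, 0, -0.3],
  [0.11, 0.21, 0, 0, 0, 0, -0.3],
  [0.13, 0.245, 0, 0, 0, 0, -0.3],
  [0.145, 0.28, 0, 0, 0, 0, -0.3],
  [0.15, 0.31, 0, 0, 0, 0, -0.3],
  [0.15, 0.31, 0, 0, 0, 0, -0.3],
])

```text
t: 3.57
eef_pos: [0.5066, 0.0138, 0.2919]
tool_rot: [-0.001, 0.78, 0.626, 0.002]
contact_force: [0.4, 0.4, -0.3]
gripper_width: 0.651
```

```bash
python3 - <<'E'
from h import *
o=bot.get_obs();print(o["t"],o["eef_pos"],o["tool_rot"],o["contact_force"],o["gripper_width"],o["q"])
r=cam("wrist");cv2.imwrite("pics/w2.png",r["color"][:,:,::-1]);print(r["extrinsics"])
for n,z in [("dial_face",.1),("dial_pointer",.124),("scale_off",.083),("start_top",.09)]:
    for d in bot.place_of(n,"wrist")[:2]:
        p=np.array(d["location"])*[560,420]; print(n,d["conf"],p.round(1),plane(r,p,z).round(4))
E
```

```text
3.5667 [0.50662992 0.01379172 0.29193475] [-0.00097569  0.77971921  0.6261258   0.00186631] [ 0.40211698  0.38791339 -0.25361927] 0.6511972404228883 [ 0.42217744  0.19811362 -0.64749848  1.84205822  0.1271976   1.14135364
 -0.48639302]
[[ 9.76265425e-01  2.09641229e-01  5.43725514e-02  5.20954339e-01]
 [-2.16575951e-01  9.44038275e-01  2.48770162e-01  7.69756987e-02]
 [ 8.22712988e-04 -2.54641496e-01  9.67035176e-01  4.34065113e-01]
 [ 0.00000000e+00  0.00000000e+00  0.00000000e+00  1.00000000e+00]]
dial_face 0.87 [277.7 185.8] [0.5056 0.0159 0.1   ]
dial_pointer 0.57 [283.6 150. ] [0.5202 0.0541 0.124 ]
scale_off 0.66 [254.5 139.8] [0.4911 0.0689 0.083 ]
scale_off 0.53 [296.7 208.6] [ 0.5207 -0.0185  0.083 ]
start_top 0.76 [283.4 311.3] [ 0.4772 -0.1441  0.09  ]
```

View pics/w2.png

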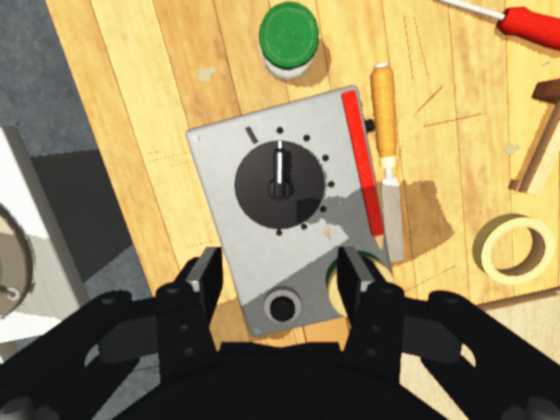

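The wrist view shows the disc centred about (280,185), with the pointer straight up towards stud one at (280,130). The bar is at (252,134) and the button at (282,308). I'll refine these by fitting outlines.

```bash
cat > fit.py <<'E'
from h import *
from scipy.optimize import least_squares
def ell(r,seed,zs,rad,box):
    g=cv2.cvtColor(r["color"],cv2.COLOR_RGB2GRAY)
    x,y=map(int,seed); sub=g[y-box:y+box,x-box:x+box]
    m=((sub<60)*255).astype(np.uint8)
    m=cv2.morphologyEx(m,cv2.MORPH_OPEN,np.ones((5,5),np.uint8))
    n,l,s,c=cv2.connectedComponentsWithStats(m)
    k=1+np.argmax(s[1:,4]); cn,_=cv2.findContours(((l==k)*255).astype(np.uint8),cv2.RETR_EXTERNAL,cv2.CHAIN_APPROX_NONE)
    h=cv2.convexHull(max(cn,key=len)); e=cv2.fitEllipse(h)
    return (e[0][0]+x-box,e[0][1]+y-box),e[1]
E
python3 - <<'E'
from fit import *
for c,sd,sb,b1,b2 in [("wrist",(280,185),(282,308),52,16),("top",(300,240),(363,253),28,10)]:
    r=cam(c)
    for nm,s,b,z in [("dial",sd,b1,.098),("btn",sb,b2,.09)]:
        ce,ax=ell(r,s,0,0,b); print(c,nm,np.round(ce,1),np.round(ax,1),plane(r,ce,z).round(4), "edge w",)
    g=r["color"][:,:,::-1]
    if c=="wrist": cv2.imwrite("pics/w3.png",cv2.resize(g[100:340,170:400],None,fx=2.5,fy=2.5,interpolation=cv2.INTER_CUBIC))
    # console corners
r=cam("wrist")
for n,z in [("screw_jar_mid",.042),("wax_tin_mid",.097),("extractor",0.0)]:
    for d in bot.place_of(n,"wrist")[:1]:
        print(n,plane(r,np.array(d["location"])*[560,420],z))
r=cam("top")
C=[plane(r,np.array(p)/4+[230,170],.08)[:2] for p in [(135,118),(580,103),(605,422),(148,437)]]
C=np.array(C);print(C,C.mean(0)); 
for a,b in[(1,0),(2,3),(3,0),(2,1)]:
  d=C[b]-C[a];print(np.degrees(np.arctan2(d[1],d[0])),np.hypot(*d))
r=cam("wrist")
C=np.array([plane(r,np.array(p),.08)[:2] for p in [(357,86),(188,131)]]);d=C[0]-C[1];print(C,np.degrees(np.arctan2(d[1],d[0])))
E
```

```text
wrist dial [283.9 179.4] [74.2 84.2] [0.5124 0.0109 0.098 ] edge w
wrist btn [282.9 301. ] [24.1 24.5] [ 0.4765 -0.1397  0.09  ] edge w
top dial [301.  242.8] [39.  66.4] [0.5004 0.009  0.098 ] edge wTraceback (most recent call last):
  File "<stdin>", line 5, in <module>
  File "fit.py", line 9, in ell
    k=1+np.argmax(s[1:,4]); cn,_=cv2.findContours(((l==k)*255).astype(np.uint8),cv2.RETR_EXTERNAL,cv2.CHAIN_APPROX_NONE)
        ~~~~~~~~~^^^^^^^^^
    return _wrapfunc(a, 'argmax', axis=axis, out=out, **kwds)
    return bound(*args, **kwds)
ValueError: attempt to get argmax of an empty sequence
```

View pics/w3.png

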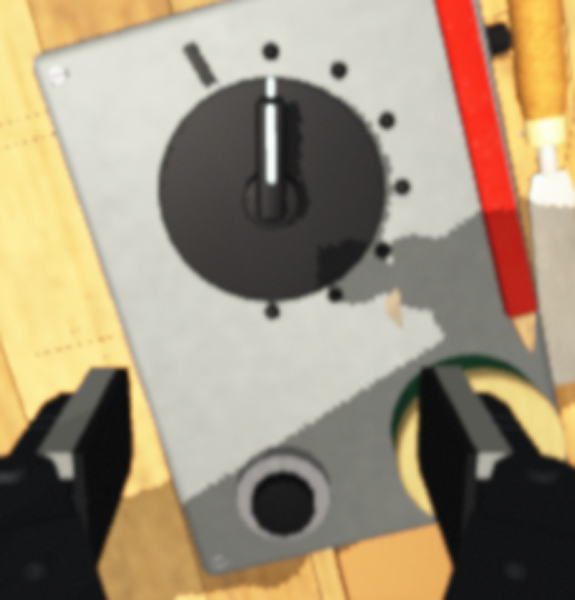

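```bash
cat > fit2.py <<'E'
from h import *
from scipy.optimize import least_squares
def model(p,z=.0815):
    x,y,a=p; c,s=np.cos(a),np.sin(a); R=np.array([[c,-s],[s,c]])
    L=[]
    for i in range(8):
        t=np.radians(105-30*i); L.append([-.01+.06*np.cos(t),.055+.06*np.sin(t)])
    X=np.array(L)@R.T+[x,y]; return np.c_[X,np.full(8,z)],R
def fit(obs,zs=.0815):
    f=lambda p: np.concatenate([(np.array([proj(r,X) for X in model(p,zs)[0]])-px).ravel()*w for r,px,w in obs])
    s=least_squares(f,[.52,-.04,.03]); return s.x,np.sqrt(np.mean(s.fun**2))
def dial(p):
    R=model(p)[1]; return R@[-.01,.055]+p[:2], R@[-.045,-.095]+p[:2]
E
python3 - <<'E'
from fit2 import *
r=cam("wrist"); cv2.imwrite("pics/w4.png",cv2.resize(np.ascontiguousarray(r["color"][100:340,170:400,::-1]),None,fx=2.5,fy=2.5,interpolation=cv2.INTER_CUBIC))
a=cv2.imread("pics/w3.png",0);b=cv2.imread("pics/w4.png",0);print(cv2.phaseCorrelate(a[:300].astype(float),b[:300].astype(float)))
w=np.array([(200,65),(271,51),(339,70),(387,120),(402,187),(382,250),(335,295),(272,312)])/2.5+[170,100]
t=np.array([(178,316),(181,262),(204,218),(247,191),(298,190),(344,213),(371,257),(374,306)])/4+[230,170]
rt=cam("top"); rs=cam("scene")
for o in ([(r,w,1)],[(rt,t,1)],[(r,w,1),(rt,t,1)]):
    p,e=fit(o); print(p.round(4),e.round(2),dial(p))
print(bot.get_obs()["eef_pos"],bot.get_obs()["contact_force"])
p,e=fit([(r,w,1)]); d,bt=dial(p)
print("dial px wrist",proj(r,[*d,.1]),"btn",proj(r,[*bt,.09]))
for c,rr in(("wrist",r),("top",rt),("scene",rs)):
    im=rr["color"][:,:,::-1].copy(); R=model(p)[1]
    for X in [*model(p)[0],[*d,.1],[*bt,.09]]+[[*(R@[sx*.1,sy*.14]+p[:2]),.08] for sx in(-1,1) for sy in (-1,1)]: cv2.circle(im,tuple(int(v) for v in proj(rr,np.array(X)).round()),1,(0,255,255),-1)
    cv2.imwrite(f"pics/ov_{c}.png",im)
E
```

```text
((-0.06543404928282825, 0.08461987586429132), 0.8997087154113144)
[ 0.5188 -0.0396  0.0308] 0.52 (array([0.50711017, 0.0150659 ]), array([ 0.47675183, -0.13594195]))
[ 0.5174 -0.0421  0.0341] 0.31 (array([0.5055552 , 0.01248203]), array([ 0.47568475, -0.13862308]))
[ 0.5185 -0.0401  0.0312] 0.7 (array([0.50683859, 0.01460992]), array([ 0.47653045, -0.13640802]))
[0.50567323 0.00514705 0.29133949] [ 0.2909187  -0.04953876 -0.88394483]
dial px wrist [278.2401022  177.14424895] btn [282.39241376 298.42296675]
```

View pics/ov_wrist.png

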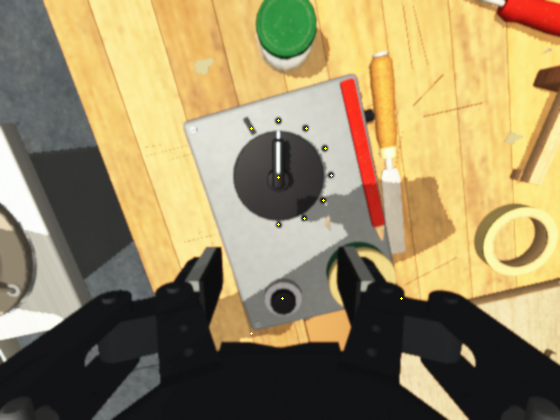

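View pics/ov_scene.png

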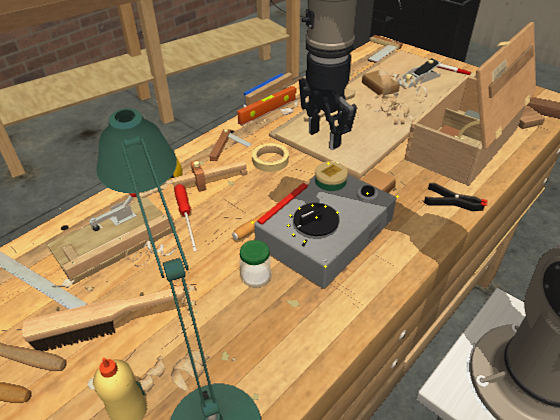

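Fits from the two cameras agree within 3 mm: dial axis (0.507, 0.014), button (0.4765, -0.136), console yaw about 1.8°. I'll straddle the ridge 26 mm out from the axis, starting just above it.

step_arm([
  [0.002, 0.01, -0.035, 0, 0, 0, 0.3],
  [0.005, 0.024, -0.07, 0, 0, 0, 0.3],
  [0.007, 0.034, -0.105, 0, 0, -0.5, 0.3],
  [0.007, 0.034, -0.135, 0, 0, -0.5, 0.3],
  [0.007, 0.034, -0.15, 0, 0, -0.5, 0.3],
  [0.007, 0.034, -0.15, 0, 0, -0.5, 0.3],
  [0.007, 0.034, -0.15, 0, 0, -0.5, 0.3],
  [0.007, 0.034, -0.15, 0, 0, -0.5, 0.3],
])

```text
t: 4.73
eef_pos: [0.5138, 0.04, 0.1426]
tool_rot: [0.001, 0.786, 0.619, 0.001]
contact_force: [0.7, -0.5, 0.4]
gripper_width: 0.346
```

```bash
python3 - <<'E'
from h import *
o=bot.get_obs();print(o["t"],o["eef_pos"],o["tool_rot"],o["contact_force"],o["gripper_width"])
r=cam("wrist");im=r["color"][:,:,::-1].copy()
cv2.imwrite("pics/w5.png",im)
r=cam("scene");cv2.imwrite("pics/s5.png",cv2.resize(np.ascontiguousarray(r["color"][130:330,210:410,::-1]),None,fx=3,fy=3,interpolation=cv2.INTER_CUBIC))
E
```

```text
4.7333 [0.51378025 0.04003931 0.14257452] [5.01553090e-04 7.85642588e-01 6.18679816e-01 8.70411486e-04] [ 0.72999414 -0.47377134  0.40259737] 0.3459177121453107
```

View pics/w5.png

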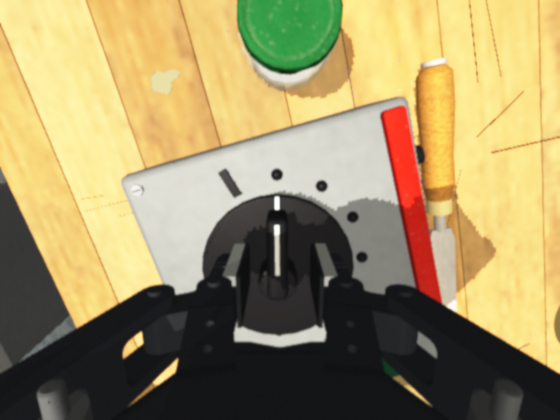

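View pics/s5.png

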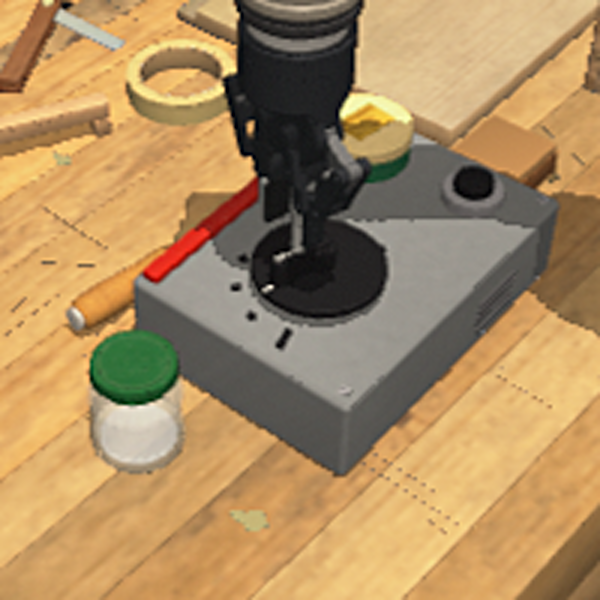

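The fingers (columns 240 and 320) straddle the ridge (column 277) centrally, and the height is about right. Now I'll lower and narrow the fingers.

step_arm([
  [0, 0, -0.015, 0, 0, 0, 0.56],
  [0, 0, -0.028, 0, 0, 0, 0.56],
  [0, 0, -0.034, 0, 0, 0, 0.56],
  [0, 0, -0.036, 0, 0, 0, 0.56],
  [0, 0, -0.036, 0, 0, 0, 0.56],
  [0, 0, -0.036, 0, 0, 0, 0.56],
])

```text
t: 5.33
eef_pos: [0.5134, 0.0402, 0.1061]
tool_rot: [0.0, 0.785, 0.619, 0.001]
contact_force: [-0.6, 0.1, 0.5]
gripper_width: 0.22
```

```bash
python3 - <<'E'
from h import *
o=bot.get_obs();print(o["t"],o["eef_pos"],o["tool_rot"],o["contact_force"],o["gripper_width"])
r=cam("wrist");im=r["color"][:,:,::-1].copy()
cv2.imwrite("pics/w6.png",im)
print(bot.get_obs()["eef_pos"])
E
```

```text
5.3333 [0.51336856 0.04016636 0.10612962] [3.52594474e-04 7.85483087e-01 6.18882788e-01 5.38351677e-04] [-0.58753678  0.11699995  0.47484139] 0.22033714663315795
[0.51342916 0.040211   0.10616701]
```

View pics/w6.png

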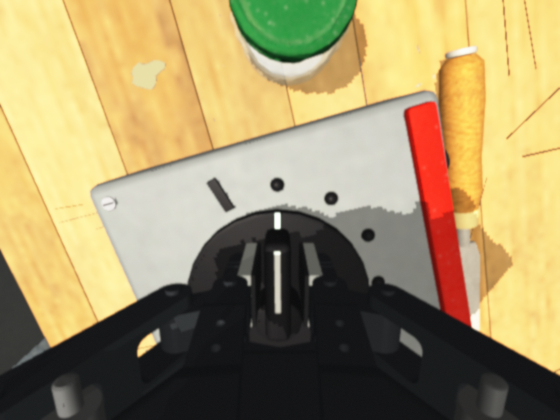

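Ridge is between the tips, no contact yet. I'll creep down and watch the force.

step_arm([
  [0, 0, -0.002, 0, 0, 0, 0.56],
  [0, 0, -0.004, 0, 0, 0, 0.56],
  [0, 0, -0.006, 0, 0, 0, 0.56],
  [0, 0, -0.006, 0, 0, 0, 0.56],
  [0, 0, -0.006, 0, 0, 0, 0.56],
])

```text
t: 5.8
eef_pos: [0.5131, 0.0401, 0.0995]
tool_rot: [0.0, 0.785, 0.619, 0.0]
contact_force: [0.3, 0.4, 3.0]
gripper_width: 0.219
```

step_arm([
  [0, 0, -0.001, 0, 0, 0, 0.56],
  [0, 0, -0.002, 0, 0, 0, 0.56],
  [0, 0, -0.002, 0, 0, 0, 0.56],
  [0, 0, -0.002, 0, 0, 0, 0.56],
])

```text
t: 6.13
eef_pos: [0.5132, 0.0401, 0.0977]
tool_rot: [0.0, 0.785, 0.619, 0.0]
contact_force: [-0.0, -0.9, 5.3]
gripper_width: 0.223
```

step_arm([
  [0, 0, -0.001, 0, 0, 0, 0.56],
  [0, 0, -0.002, 0, 0, 0, 0.56],
  [0, 0, -0.003, 0, 0, 0, 0.56],
  [0, 0, -0.004, 0, 0, 0, 0.56],
  [0, 0, -0.004, 0, 0, 0, 0.56],
  [0, 0, -0.004, 0, 0, 0, 0.56],
])

```text
t: 6.63
eef_pos: [0.5133, 0.0402, 0.0942]
tool_rot: [0.0, 0.786, 0.619, 0.0]
contact_force: [-1.8, -0.5, 10.5]
gripper_width: 0.222
```

```bash
python3 - <<'E'
from h import *
o=bot.get_obs();print(o["eef_pos"],o["contact_force"],o["q"])
c=np.array([.507,.014])
a=np.radians(76.8)
for p0 in [o["eef_pos"][:2]]:
  v=p0-c; print(np.hypot(*v),np.degrees(np.arctan2(v[1],v[0])))
  for th in range(0,121,6):
    t=-np.radians(th); R=np.array([[np.cos(t),-np.sin(t)],[np.sin(t),np.cos(t)]])
    print(th,(R@v-v).round(4))
E
```

```text
[0.51330142 0.04017901 0.09415372] [-1.7684245  -0.5043459  10.46369328] [ 0.2647148   0.46041975 -0.57233138  2.02302035  0.3593932   0.75539533
 -0.76179702]
0.02692672059775543 76.46608147450884
0 [0. 0.]
6 [ 0.0027 -0.0008]
12 [ 0.0053 -0.0019]
18 [ 0.0078 -0.0032]
24 [ 0.0101 -0.0048]
30 [ 0.0122 -0.0067]
36 [ 0.0142 -0.0087]
42 [ 0.0159 -0.0109]
48 [ 0.0174 -0.0133]
54 [ 0.0186 -0.0159]
60 [ 0.0195 -0.0185]
66 [ 0.0202 -0.0213]
72 [ 0.0205 -0.0241]
78 [ 0.0206 -0.0269]
84 [ 0.0204 -0.0297]
90 [ 0.0199 -0.0325]
96 [ 0.0191 -0.0352]
102 [ 0.018  -0.0378]
108 [ 0.0166 -0.0403]
114 [ 0.0151 -0.0426]
120 [ 0.0132 -0.0447]
```

Depth is about 5.9 mm at 10.5 N, in line with the spring. I'll turn 30° slowly first.

step_arm([
  [0.0014, -0.0004, -0.0003, 0, 0, -3, 0.56],
  [0.0027, -0.0008, -0.0005, 0, 0, -6, 0.56],
  [0.004, -0.0013, -0.0005, 0, 0, -9, 0.56],
  [0.0053, -0.0019, -0.0005, 0, 0, -12, 0.56],
  [0.0066, -0.0025, -0.0005, 0, 0, -15, 0.56],
  [0.0078, -0.0032, -0.0005, 0, 0, -18, 0.56],
  [0.009, -0.004, -0.0005, 0, 0, -21, 0.56],
  [0.0101, -0.0048, -0.0005, 0, 0, -24, 0.56],
  [0.0112, -0.0057, -0.0005, 0, 0, -27, 0.56],
  [0.0122, -0.0067, -0.0005, 0, 0, -30, 0.56],
])

```text
t: 7.47
eef_pos: [0.5254, 0.0333, 0.0937]
tool_rot: [0.0, 0.919, 0.393, 0.0]
contact_force: [-2.2, -0.1, 11.1]
gripper_width: 0.221
```

```bash
python3 - <<'E'
from h import *
o=bot.get_obs();print(o["eef_pos"],o["contact_force"],o["torque"])
q=o["tool_rot"];print(np.degrees(2*np.arctan2(q[2],q[1])))
r=cam("wrist");im=r["color"][:,:,::-1].copy()
cv2.imwrite("pics/w7.png",im)
E
```

```text
[0.52540401 0.03334989 0.09374928] [-2.1945131  -0.14054474 11.12087842] [ 0.05155017  0.72657887 -0.02121588]
46.306221841774864
```

View pics/w7.png

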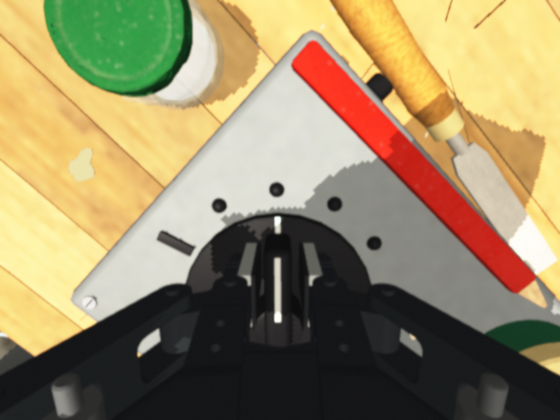

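The dial followed to stud two (277,190 in line with the ridge). Continuing.

step_arm([
  [0.001, -0.001, 0, 0, 0, -3, 0.56],
  [0.002, -0.002, 0, 0, 0, -6, 0.56],
  [0.0029, -0.0031, 0, 0, 0, -9, 0.56],
  [0.0037, -0.0042, 0, 0, 0, -12, 0.56],
  [0.0045, -0.0054, 0, 0, 0, -15, 0.56],
  [0.0052, -0.0066, 0, 0, 0, -18, 0.56],
  [0.0058, -0.0079, 0, 0, 0, -21, 0.56],
  [0.0064, -0.0092, 0, 0, 0, -24, 0.56],
  [0.0069, -0.0105, 0, 0, 0, -27, 0.56],
  [0.0073, -0.0118, 0, 0, 0, -30, 0.56],
])

```text
t: 8.35
eef_pos: [0.5326, 0.0216, 0.0938]
tool_rot: [0.0, 0.99, 0.142, 0.0]
contact_force: [-2.1, 1.3, 11.2]
gripper_width: 0.218
```

step_arm([
  [0.0004, -0.0014, 0, 0, 0, -3, 0.56],
  [0.0007, -0.0028, 0, 0, 0, -6, 0.56],
  [0.0009, -0.0042, 0, 0, 0, -9, 0.56],
  [0.001, -0.0056, 0, 0, 0, -12, 0.56],
  [0.0011, -0.007, 0, 0, 0, -15, 0.56],
  [0.0011, -0.0084, 0, 0, 0, -18, 0.56],
  [0.001, -0.0098, 0, 0, 0, -21, 0.56],
  [0.0009, -0.0112, 0, 0, 0, -24, 0.56],
  [0.0007, -0.0126, 0, 0, 0, -27, 0.56],
  [0.0004, -0.014, 0, 0, 0, -30, 0.56],
])

```text
t: 9.18
eef_pos: [0.5334, 0.0082, 0.0939]
tool_rot: [-0.0, 0.993, -0.119, 0.001]
contact_force: [-1.3, 0.6, 11.3]
gripper_width: 0.222
```

step_arm([
  [-0.0004, -0.0013, 0, 0, 0, -3, 0.56],
  [-0.0008, -0.0027, 0, 0, 0, -6, 0.56],
  [-0.0013, -0.004, 0, 0, 0, -9, 0.56],
  [-0.0019, -0.0053, 0, 0, 0, -12, 0.56],
  [-0.0026, -0.0065, 0, 0, 0, -15, 0.56],
  [-0.0033, -0.0078, 0, 0, 0, -18, 0.56],
  [-0.004, -0.009, 0, 0, 0, -21, 0.56],
  [-0.0048, -0.0101, 0, 0, 0, -24, 0.56],
  [-0.0057, -0.0112, 0, 0, 0, -27, 0.56],
  [-0.0067, -0.0122, 0, 0, 0, -30, 0.56],
])

```text
t: 10.02
eef_pos: [0.5274, -0.0042, 0.0941]
tool_rot: [-0.001, 0.928, -0.372, 0.001]
contact_force: [-0.9, 0.1, 10.9]
gripper_width: 0.221
```

```bash
python3 - <<'E'
from h import *
r=cam("wrist");im=r["color"][:,:,::-1].copy()
cv2.imwrite("pics/w8.png",im)
o=bot.get_obs();print(o["eef_pos"],o["contact_force"],o["torque"])
q=o["tool_rot"];print(np.degrees(2*np.arctan2(q[2],q[1])))
E
```

```text
[ 0.52718306 -0.00445209  0.09407697] [-0.5792059   0.20569888 10.29455901] [ 0.09172957  0.05578099 -0.11516134]
-43.87469280049226
```

View pics/w8.png

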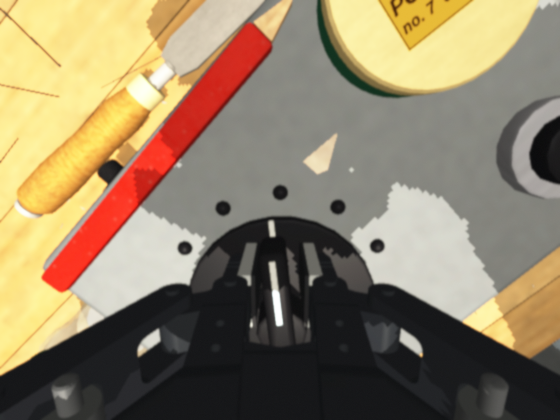

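The ridge (tip at 271,225) points about 5° short of five (280,193). The marks right of it are six (338,207) and seven (377,246). I'll add 4°, then lift straight up slowly.

step_arm([
  [-0.0007, -0.0007, 0, 0, 0, -2, 0.56],
  [-0.0014, -0.0013, 0, 0, 0, -4, 0.56],
  [-0.0014, -0.0013, 0.001, 0, 0, -4, 0.56],
  [-0.0014, -0.0013, 0.003, 0, 0, -4, 0.5],
  [-0.0014, -0.0013, 0.005, 0, 0, -4, 0.45],
  [-0.0014, -0.0013, 0.007, 0, 0, -4, 0.4],
  [-0.0014, -0.0013, 0.01, 0, 0, -4, 0.4],
  [-0.0014, -0.0013, 0.016, 0, 0, -4, 0.4],
  [-0.0014, -0.0013, 0.026, 0, 0, -4, 0.4],
  [-0.0014, -0.0013, 0.046, 0, 0, -4, 0.4],
])

```text
t: 10.9
eef_pos: [0.5229, -0.0059, 0.138]
tool_rot: [0.001, 0.915, -0.403, -0.002]
contact_force: [0.5, -0.1, 0.5]
gripper_width: 0.298
```

step_arm([
  [0, 0, 0.03, 0, 0, 0, 0.4],
  [0, 0, 0.06, 0, 0, 0, 0.4],
  [0, 0, 0.09, 0, 0, 0, 0.4],
  [0, 0, 0.11, 0, 0, 0, 0.4],
  [0, 0, 0.11, 0, 0, 0, 0.4],
  [0, 0, 0.11, 0, 0, 0, 0.4],
])

```text
t: 11.4
eef_pos: [0.5252, -0.0058, 0.2505]
tool_rot: [-0.001, 0.915, -0.403, 0.001]
contact_force: [0.6, -0.1, -0.5]
gripper_width: 0.303
```

```bash
python3 - <<'E'
from h import *
o=bot.get_obs();print(o["t"],o["eef_pos"],o["contact_force"])
for c in("wrist","top","scene"):
    r=cam(c);im=r["color"][:,:,::-1].copy()
    if c=="top": im=cv2.resize(np.ascontiguousarray(im[170:320,230:430]),None,fx=4,fy=4,interpolation=cv2.INTER_CUBIC)
    cv2.imwrite(f"pics/{c}9.png",im)
    if c=="wrist":
        for n,z in(("dial_face",.1),("dial_pointer",.124),("start_top",.09)):
            for d in bot.place_of(n,c)[:1]:
                p=np.array(d["location"])*[560,420];print(n,d["conf"],p,plane(r,p,z).round(4))
E
```

```text
11.4 [ 0.52518508 -0.00577486  0.25047135] [ 0.61523677 -0.06538983 -0.46522302]
dial_face 0.93 [277.592 219.492] [0.5108 0.0139 0.1   ]
dial_pointer 0.82 [277.424 185.598] [ 0.5368 -0.0146  0.124 ]
start_top 0.83 [418.88  128.016] [ 0.4712 -0.1408  0.09  ]
```

View pics/wrist9.png

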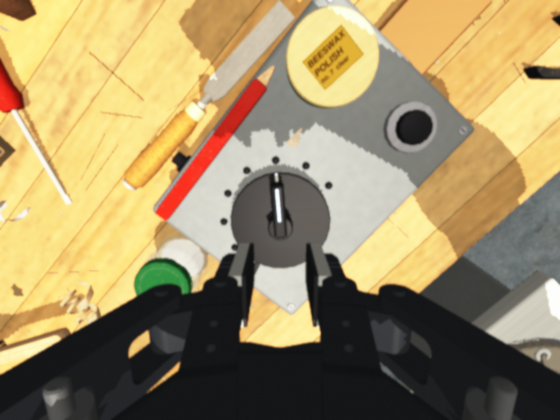

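View pics/scene9.png

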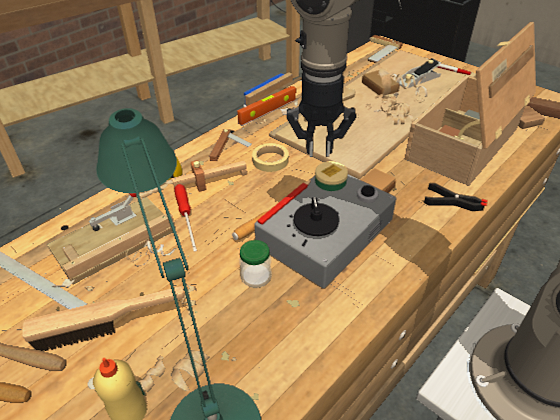

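Pointer sits on the stud at (276,160). Six (306,166) and seven (328,185) lie clockwise of it, and four, three, two and one anticlockwise, so it is on five. I'll check against the projected geometry before pressing start.

```bash
python3 - <<'E'
from h import *
d=np.array([.507,.0145]); yaw=1.8
r=cam("wrist"); im=r["color"][:,:,::-1].copy(); 
im=cv2.resize(np.ascontiguousarray(im[140:280,200:350]),None,fx=5,fy=5,interpolation=cv2.INTER_CUBIC)
for k,col in((5,(0,255,0)),(4,(0,0,255)),(6,(255,0,0))):
    a=np.radians(105-30*k+yaw); 
    for rr in(-.008,.042):
        p=proj(r,np.array([*(d+rr*np.array([np.cos(a),np.sin(a)])),.124])); cv2.circle(im,tuple(int(v) for v in ((p-[200,140])*5)),4,col,-1)
cv2.imwrite("pics/w10.png",im)
rt=cam("top")
for c,rr,s,b in(("wrist",r,(412,124),26),("top",rt,(363,253),12)):
    g=cv2.cvtColor(rr["color"],cv2.COLOR_RGB2GRAY);x,y=s;sub=g[y-b:y+b,x-b:x+b];m=(sub<55).astype(np.uint8)
    n,l,st,ce=cv2.connectedComponentsWithStats(m)
    for i in range(1,n):
        if st[i,4]>20: p=ce[i]+[x-b,y-b];print(c,st[i],p,plane(rr,p,.09).round(4),plane(rr,p,.1).round(4))
print(bot.get_obs()["eef_pos"],bot.get_obs()["q"])
E
```

```text
wrist [ 10  11  35  34 936] [412.91132479 125.6517094 ] [ 0.4756 -0.138   0.09  ] [ 0.4788 -0.1352  0.1   ]
[ 0.5241847  -0.00597845  0.24804884] [-0.07203554  0.21505254 -0.04138074  1.89129047  0.01025502  1.03698597
 -2.51793328]
```

View pics/w10.png

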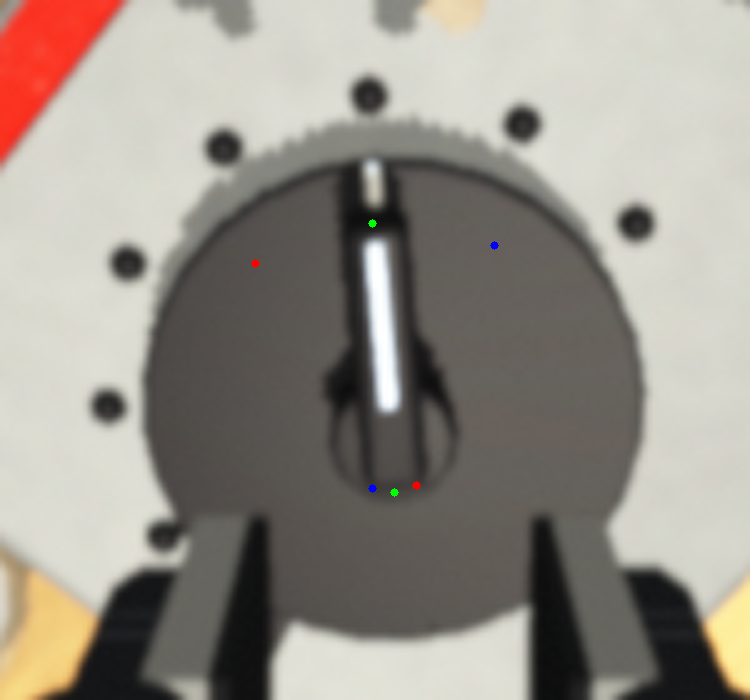

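The ridge lines up exactly with the projected "five, dial up" points. Start button is at (0.476, -0.1375). I'll close the fingers and go above it.

step_arm([
  [-0.006, -0.018, 0, 0, 0, 6, 1],
  [-0.012, -0.036, 0, 0, 0, 12, 1],
  [-0.018, -0.054, 0, 0, 0, 18, 1],
  [-0.024, -0.072, -0.01, 0, 0, 24, 1],
  [-0.03, -0.09, -0.03, 0, 0, 30, 1],
  [-0.036, -0.108, -0.06, 0, 0, 36, 1],
  [-0.043, -0.126, -0.09, 0, 0, 42, 1],
  [-0.048, -0.1315, -0.11, 0, 0, 48, 1],
  [-0.048, -0.1315, -0.11, 0, 0, 48, 1],
  [-0.048, -0.1315, -0.11, 0, 0, 48, 1],
])

```text
t: 12.63
eef_pos: [0.4759, -0.1374, 0.1382]
tool_rot: [-0.0, 1.0, 0.002, -0.001]
contact_force: [-0.3, -0.5, 0.3]
gripper_width: 0.004
```

step_arm([
  [0, 0, 0, 0, 0, 0, 1],
  [0, 0, 0, 0, 0, 0, 1],
  [0, 0, 0, 0, 0, 0, 1],
])

```text
t: 12.88
eef_pos: [0.4781, -0.1367, 0.1403]
tool_rot: [0.0, 1.0, 0.004, 0.002]
contact_force: [0.1, 0.2, -0.4]
gripper_width: -0.001
```

```bash
python3 - <<'E'
from h import *
o=bot.get_obs();print(o["t"],o["eef_pos"],o["contact_force"],o["gripper_width"])
for c in("wrist","scene","top"):
    r=cam(c);im=r["color"][:,:,::-1].copy()
    p=proj(r,o["eef_pos"]);print(c,"tcp px",p)
    if c=="scene": im=cv2.resize(np.ascontiguousarray(im[80:240,290:450]),None,fx=4,fy=4,interpolation=cv2.INTER_CUBIC)
    cv2.imwrite(f"pics/{c}11.png",im)
E
```

```text
12.8833 [ 0.47812364 -0.13674567  0.14028033] [ 0.059285    0.21700017 -0.37401937] -0.0007943579269569016
wrist tcp px [279.67099881 261.79121096]
scene tcp px [369.24488463 175.07259342]
top tcp px [366.9239601  250.96738898]
```

View pics/wrist11.png

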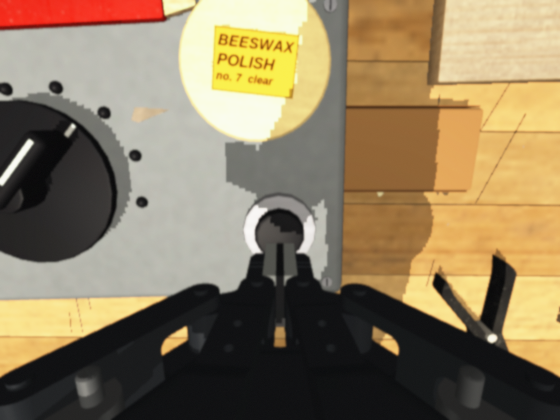

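View pics/scene11.png

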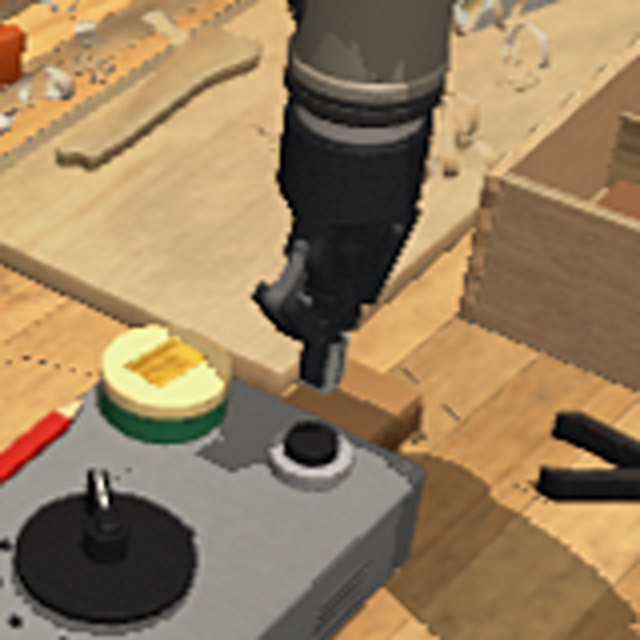

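The button protrudes above its collar and the closed tip is narrower than it, centred above. I'll descend and feel for it.

step_arm([
  [-0.001, 0, -0.012, 0, 0, 0, 1],
  [-0.002, 0, -0.024, 0, 0, 0, 1],
  [-0.002, 0, -0.032, 0, 0, 0, 1],
  [-0.002, 0, -0.034, 0, 0, 0, 1],
  [-0.002, 0, -0.034, 0, 0, 0, 1],
  [-0.002, 0, -0.034, 0, 0, 0, 1],
])

```text
t: 13.53
eef_pos: [0.4749, -0.1374, 0.1051]
tool_rot: [0.0, 1.0, 0.004, 0.0]
contact_force: [0.3, 0.6, 0.4]
gripper_width: -0.003
```

step_arm([
  [0, 0, -0.001, 0, 0, 0, 1],
  [0, 0, -0.002, 0, 0, 0, 1],
  [0, 0, -0.003, 0, 0, 0, 1],
  [0, 0, -0.004, 0, 0, 0, 1],
  [0, 0, -0.004, 0, 0, 0, 1],
])

```text
t: 13.95
eef_pos: [0.4749, -0.1376, 0.101]
tool_rot: [0.0, 1.0, 0.004, 0.0]
contact_force: [0.9, -0.2, 1.5]
gripper_width: 0.005
```

step_arm([
  [0, 0, -0.001, 0, 0, 0, 1],
  [0, 0, -0.002, 0, 0, 0, 1],
  [0, 0, -0.002, 0, 0, 0, 1],
  [0, 0, -0.002, 0, 0, 0, 1],
])

```text
t: 14.28
eef_pos: [0.4748, -0.1375, 0.0989]
tool_rot: [0.0, 1.0, 0.004, 0.0]
contact_force: [-0.6, -0.3, 3.0]
gripper_width: -0.003
```

step_arm([
  [0, 0, -0.001, 0, 0, 0, 1],
  [0, 0, -0.002, 0, 0, 0, 1],
  [0, 0, -0.002, 0, 0, 0, 1],
  [0, 0, -0.002, 0, 0, 0, 1],
])

```text
t: 14.62
eef_pos: [0.4749, -0.1375, 0.0969]
tool_rot: [0.0, 1.0, 0.004, 0.0]
contact_force: [0.9, -0.3, 3.9]
gripper_width: -0.0
```

step_arm([
  [0, 0, -0.001, 0, 0, 0, 1],
  [0, 0, -0.002, 0, 0, 0, 1],
  [0, 0, -0.002, 0, 0, 0, 1],
  [0, 0, -0.002, 0, 0, 0, 1],
])

```text
t: 14.95
eef_pos: [0.4749, -0.1375, 0.0959]
tool_rot: [0.0, 1.0, 0.004, 0.0]
contact_force: [-3.8, 1.2, 15.8]
gripper_width: -0.007
```

step_arm([
  [0, 0, -0.0005, 0, 0, 0, 1],
  [0, 0, -0.001, 0, 0, 0, 1],
  [0, 0, -0.001, 0, 0, 0, 1],
  [0, 0, -0.001, 0, 0, 0, 1],
])

```text
t: 15.28
eef_pos: [0.475, -0.1376, 0.0957]
tool_rot: [0.0, 1.0, 0.004, 0.0]
contact_force: [-5.9, 1.7, 25.8]
gripper_width: -0.004
```

The force jumped after 6 mm of travel, so the button bottomed out. I'll lift off.

step_arm([
  [0, 0, 0.003, 0, 0, 0, 1],
  [0, 0, 0.008, 0, 0, 0, 1],
  [0, 0, 0.02, 0, 0, 0, 1],
  [0, 0, 0.05, 0, 0, 0, 1],
  [0, 0, 0.09, 0, 0, 0, 1],
  [0, 0, 0.13, 0, 0, 0, 1],
  [0, 0, 0.15, 0, 0, 0, 1],
  [0, 0, 0.15, 0, 0, 0, 1],
  [0, 0, 0.15, 0, 0, 0, 1],
  [0, 0, 0.15, 0, 0, 0, 1],
])

```text
t: 16.12
eef_pos: [0.4734, -0.1372, 0.2425]
tool_rot: [-0.0, 1.0, 0.004, -0.001]
contact_force: [0.5, 0.2, -0.6]
gripper_width: 0.001
```

```bash
python3 - <<'E'
from h import *
o=bot.get_obs();print(o["t"],o["eef_pos"],o["contact_force"],o["joint_vel"].round(3))
for c in("wrist","scene"):
    r=cam(c);im=r["color"][:,:,::-1].copy()
    if c=="scene": im=cv2.resize(np.ascontiguousarray(im[130:330,210:410]),None,fx=3,fy=3,interpolation=cv2.INTER_CUBIC)
    cv2.imwrite(f"pics/{c}12.png",im)
E
```

```text
16.1167 [ 0.47341518 -0.13724487  0.24252307] [ 0.48870721  0.18208466 -0.5806875 ] [-0.     0.016 -0.     0.01  -0.001  0.001  0.001]
```

View pics/wrist12.png

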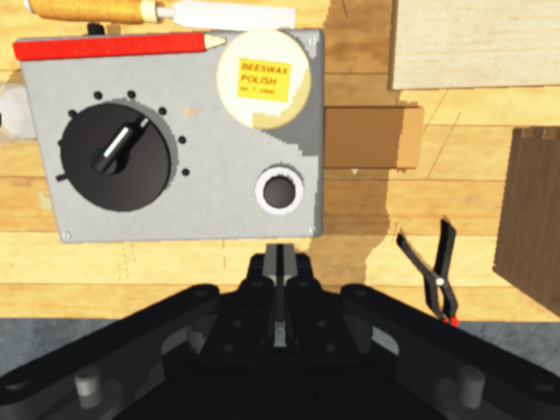

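View pics/scene12.png

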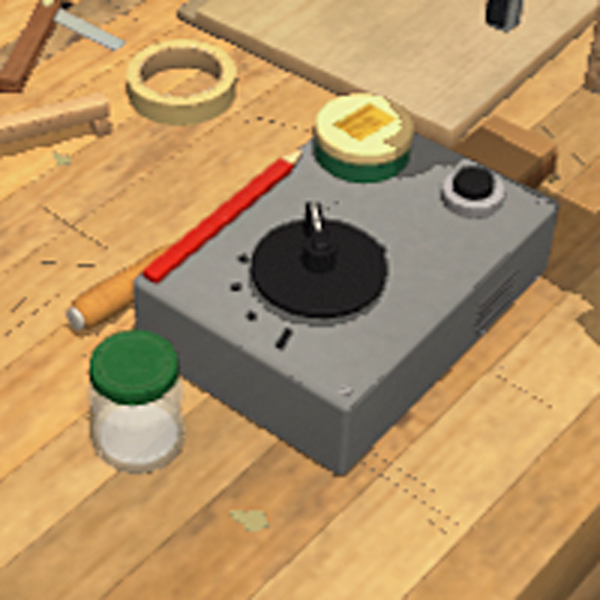

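The dial is at five: its pointer aims at the stud at (163,111), with six (183,140) and seven (186,172) beyond. The button is up, the loose things haven't moved, and the arm is clear.

```bash
python3 -c "
from station import bot
print(bot.hand_in())"
```

```text
the job is handed in; nothing more can be done
None
```

The dial is set to five and locked, the start button was pressed fully down and released afterwards, and I handed the job in at about 16 s. The hand-in gave no verdict.

- **Dial:** it started at one. I straddled the ridge and pushed the dial in about 6 mm (10.5 to 11.3 N, well short of the bottom stop). I then turned it 120° clockwise plus 4° for play in the fingers, and lifted off. In the wrist picture the ridge then matched the projected position for "five, dial up".
- **Start button:** I felt contact at about 0.101 m and pressed to its stop at about 0.096 m. The force reached 26 N at the stop, more than the 5 N needed but only on the fingertips.
- **Final check:** the last pictures show the dial at five, the button up, the tin, pencil, chisel, jar and sanding block where they were, and the arm clear at a height of 0.24 m.

**Disagreements:** the top and wrist cameras differed by about 3 mm on the dial's position. My first automatic outline fit also gave poor dial centres and failed on the button in the top view. I placed the console by fitting its scale marks instead, and used the force readings for the heights.

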